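Close the reagent kit and shut its drawer

ROBOT

A 6-joint arm with a two-finger parallel gripper is mounted at the origin on the work surface. World frame = base frame: x ahead of the robot, y to its left, z up, the work surface at z = 0. Lengths are in m, angles in rad, forces in N, time in s.
With the tool pointing down it reaches from about 0.3 to 0.875 m from the base axis. Payload 6.4 kg.
Tool frame: the origin (TCP) lies midway between the tips of the shut fingers; the grasp point (between the pads) lies 19 mm behind it; x points along the fingers, y is the direction in which the jaws open and shut, and the axes are right-handed (so a half turn about x gives the same grasp; the last joint's range is limited). The gripper opens to 85 mm and grips with 20 to 120 N. Pads are 22 mm wide; open, the fingers measure 114 mm over their backs; the gripper's body (76 mm by 85 mm) begins 54 mm behind the grasp point. The pads swing forward as they close: fully open they stand 13 mm farther back than shut.
Start: joints at [1.118, 0.181, 1.607, -0, 1.354, -0.206], TCP at [0.14, 0.558, 0.231] pointing down, gripper open.
Joint ranges: [-2.99, 2.99], [-0.89, 2.07], [0.3, 2.58], [-1.14, 4.28], [0, 2.63], [-3.12, 3.12]. Speed limits (rad/s): [2.57, 2.57, 3.01, 3.14, 3.14, 3.14].

INTERFACE

Orientations are given as a unit quaternion [w, x, y, z].
In Python, from bench import ctrl gives the robot as it stands.
- The arm moves only by the tool step_arm, never from a script. Its argument "motion" is a list of rows, each a list of 7 numbers: the shift along the tool's x, y, z in mm, then the turn, a rotation vector about the tool's x, y, z in degrees, then the closure in counts, from 0 (fully open) to 255 (shut). In form: [[tx, ty, tz, rx, ry, rz, hand], ...]. A call has 1 to 10 rows; each row is the pose to reach, as a shift and turn from the pose commanded when the call began, along the tool's axes at that moment; what a row does not reach only later rows make up. A row lasts 1/8 s, in which the tool goes at most 62.5 mm and 10.7 degrees, less where a joint would pass 70% of its speed; a pose out of reach is approached as far as the arm can. A call with a gripper value outside its range is refused whole. The fingers move at their own pace and stop on an object; the grip force is fixed at half the most. Time passes only in rows, so rows that repeat a pose let the fingers close. It gives the time, the measured TCP pose, the force and the opening at its end, in the units of the state.
- ctrl.get_obs(): the state, without advancing time (a new reading comes with each control period).
- ctrl.camera(name): name is "scene" or "top"; returns (picture, depth): 384x512x3 uint8, red, green, blue; 384x512 float32, m along the optical axis (not along the pixel's ray), 0 where there is no reading.
- ctrl.camera_info(name): a dict with "fx", "fy", "cx", "cy" (pixels), "dist_coeffs" ([k1, k2, p1, p2, k3] as OpenCV has them; the pictures are not rectified), "T" (4x4, takes a point from camera to world coordinates). Camera axes: x right, y down, z forward; pixel columns grow to the right and rows downward; lengths in m; the calibration is good to about 2 mm. A picture is of the moment at which its call begins. camera_info takes no time and is no camera call.
- ctrl.hand_in(): hands the job in, once; it reports no verdict.
The state is a dict: "time_s": time; "q": joint angles; "dq": joint speeds; "joint_efforts": joint torques, N m; "eef_pos": TCP position; "eef_rot": TCP orientation; "wrist_force": force on the tool from outside, world axes, zero at the start; "torque": the same for the moment, N m; "opening": opening from 0.0 (shut) to 1.0 (fully open).
Only numpy, scipy, OpenCV 4.12 (cv2) and the standard library are available. Lean on these libraries where they do the work, as an engineer would, in place of code of your own. Each camera call takes 0.05 s, during which the arm holds its last target. There are 200 camera calls.

TASK

The reagent kit in the open drawer is finished with: fold its narrow brown flap down first, then fold the wide white lid flap down flat over it. Then push the drawer gently, without slamming it, fully home until it seats in its catch, and leave the other things on the bench and the unit where they are.

Things in the scene. Friction and masses are not known exactly. Their poses are not given: they have to be found in the camera images.
- unit: fixed dark-wood drawer unit, 280 deep (x) x 260 wide (y) x 140 mm high, standing on the bench with its open front towards the robot. Origin: centre of the lower edge of its front face, on the bench. x points into the unit (the direction in which the drawer closes), y to the unit's left side as seen by the robot, z up
- drawer (a joint): opening of the white-fronted drawer, m: 0 = fully home (front flush with the unit's front face), grows as it slides out along the unit's -x, to 0.19. It stays where it is left; a spring catch resists from about 20 mm, is passed 8 mm before home and then pulls it in (push of some 10 N at most)
- drawer_front (a point): point on the outer face of the drawer front, on its centre line, 95 mm above the bench. The front is 232 mm wide (y), reaches from 12 to 124 mm above the bench and is 12 mm thick; a steel bar pull 90 mm wide sticks 22 mm out of it, 45 mm above the bench. Axes as the unit's
- carton (a point): white open-topped kit carton full of vials, 100 mm in x, 150 mm in y, 90 mm high, fixed in the drawer; this point is the centre of its open top, level with its rim 108 mm above the bench, 70 mm behind the drawer front's outer face. Axes as the unit's. The drawer's side walls beside it are only 65 mm above the bench
- inner_flap (a joint): angle of the narrow brown cardboard flap, rad: 0 = folded down flat over the carton, pi/2 = upright, more = leaning outwards (to -y). Stiff crease: it stays where it is left. It is hinged on the carton's -y side, 94 mm long (x), 60 mm wide from crease to free edge, 3 mm thick.
- inner_flap_hinge (a point): middle of the crease of the brown flap, 108 mm above the bench, 74 mm to the unit's -y side of the drawer's centre line
- inner_flap_edge (a point): middle of the free edge of the brown flap
- lid_flap (a joint): angle of the wide white lid flap with a blue band along its free edge, rad: 0 = folded down flat over the carton and over the brown flap, pi/2 = upright, more = leaning outwards (to +y). Stiff crease: it stays where it is left. Hinged on the carton's +y side, 100 mm long (x), 135 mm wide from crease to free edge, 3 mm thick
- lid_flap_hinge (a point): middle of the crease of the lid flap, 111 mm above the bench, 74 mm to the unit's +y side of the drawer's centre line
- lid_flap_edge (a point): middle of the free edge of the lid flap
- bottle: bystander: loose amber bottle with a blue cap, 68 mm across, 150 mm high, standing beside the drawer; origin at the centre of its base
- tip_box: bystander: loose blue and white pipette-tip box, 120 x 85 x 73 mm high, beside the drawer; origin at the centre of its base
- tube_rack: bystander: loose orange rack of five capped tubes, 40 x 160 mm, 86 mm high, standing on top of the unit with its length across it; origin at the centre of its base

How it is judged:
By the outcome, as a careful person would: the job done as asked, in the order asked, and still so for the second after the job is handed in, with the robot touching nothing.
It also fails if it takes over 58 s, if anything falls off the work surface, if the arm or the gripper's body presses on something with over 40 N, if the wrist force passes 120 N, or if a joint passes its speed limit or range.

## Working session

There is one attempt and no reset: what is moved stays moved. The work goes in short steps, Python scripts to look and compute and a tool call to move; the robot and the scene stay as the last step left them, time stands still between calls to the robot, and variables do not carry over. Pictures are saved under pics/ and viewed, about 8 in all and at most 12, crops included, and the job is handed in when it is done.

Besides the shell and the picture viewer there is one more tool, called after ">>>" as name(argument=value, ...), one argument or row to a line, values as JSON. step_arm: Moves the arm, as the interface text tells. Its arguments: {"type":"object","properties":{"motion":{"type":"array","items":{"type":"array","items":{"type":"number"}}}},"required":["motion"]}

```bash
mkdir -p pics; cat > h.py <<'E'
import numpy as np, cv2
from bench import ctrl
def grab(n):
    p,d=ctrl.camera(n); i=ctrl.camera_info(n)
    K=np.array([[i['fx'],0,i['cx']],[0,i['fy'],i['cy']],[0,0,1.]])
    v,u=np.mgrid[0:384,0:512]
    uv=np.stack([u,v],-1).reshape(-1,1,2).astype(np.float64)
    n_=cv2.undistortPoints(uv,K,np.array(i['dist_coeffs'],float)).reshape(384,512,2)
    P=np.dstack([n_*d[...,None],d]); T=np.array(i['T'])
    W=P@T[:3,:3].T+T[:3,3]; W[d==0]=np.nan
    return p,W
def save(n,p): cv2.imwrite('pics/'+n+'.png',p[...,::-1])
E
python3 - <<'E'
from h import *
for n in('scene','top'):
    p,W=grab(n); np.savez(n+'0',p=p,W=W); save(n+'0',p); print(n,np.round(ctrl.camera_info(n)['T'],2).tolist())
print(ctrl.get_obs())
a=[cv2.imread(f'pics/{n}0.png') for n in('scene','top')]
E
```

```text
scene [[0.29, 0.8, -0.52, 1.26], [0.96, -0.25, 0.16, -0.12], [-0.0, -0.54, -0.84, 1.07], [0.0, 0.0, 0.0, 1.0]]
top [[0.03, -0.99, 0.12, 0.51], [-1.0, -0.03, 0.01, 0.06], [-0.01, -0.12, -0.99, 1.18], [0.0, 0.0, 0.0, 1.0]]
{'time_s': 0.1, 'q': array([ 1.11772349e+00,  1.81501150e-01,  1.60792019e+00,  6.64481503e-06,
        1.35382024e+00, -2.06289358e-01]), 'dq': array([ 0.0004762 , -0.00075513, -0.00280682, -0.00015472, -0.00044772,
        0.00101207]), 'joint_efforts': array([-2.27391606e-04, -4.45879090e+01, -3.52238524e+01, -3.60817903e-04,
        4.15016009e-03,  2.30012898e-05]), 'eef_pos': array([0.14021103, 0.55711616, 0.23044902]), 'eef_rot': array([ 0.70153937,  0.08647953,  0.70192118, -0.08758122]), 'wrist_force': array([-0.10988651, -0.61870268, -0.34028286]), 'torque': array([-0.05526004,  0.01666483,  0.05042836]), 'opening': 0.9989050580330756}
```

View pics/scene0.png

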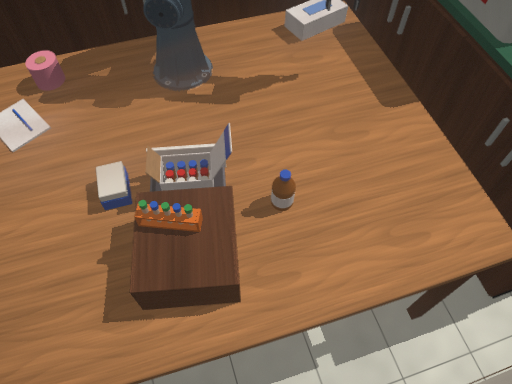

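View pics/top0.png

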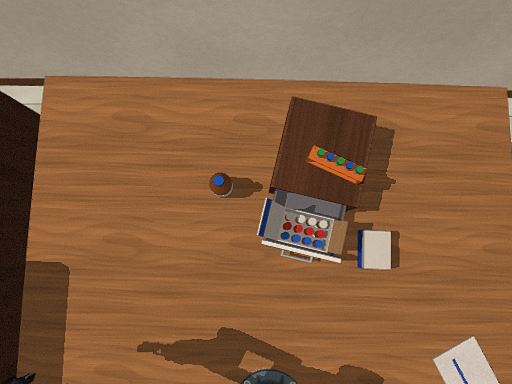

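The scene view shows the drawer open, with the brown flap leaning outwards at about (152,165) and the lid upright or leaning at about (228,145). In the top view the unit spans (292,97) to (357,208). The lid is at (264,217), the brown flap at (338,238), the bottle at (220,184) and the tip box at (375,250).

```bash
cat > m.py <<'E'
from h import *
def unit(W):
    z=W[...,2]; m=(abs(z-.14)<.006)
    m[:80]=0
    n,l,s,c=cv2.connectedComponentsWithStats(m.astype(np.uint8)); k=1+s[1:,4].argmax()
    q=W[l==k][:,:2].astype(np.float32); r=cv2.minAreaRect(q*1000)
    return r,cv2.boxPoints(r)
E
python3 - <<'E'
from m import *
f=np.load('top0.npz');p,W=f['p'],f['W']
r,b=unit(W); print(r,b.round().tolist())
# unit frame
f0=b[np.argsort(b[:,0])[:2]]; o=f0.mean(0); d=f0[np.argmax(f0[:,1])]-f0[np.argmin(f0[:,1])]; d/=np.linalg.norm(d)
ey=d; ex=np.array([d[1],-d[0]]); print('o',o,'ex',ex,'yaw',np.degrees(np.arctan2(ex[1],ex[0])))
np.savez('unit',o=o,ex=ex,ey=ey)
for n in('top','scene'):
    g=np.load(n+'0.npz');p,W=g['p'],g['W']
    U=np.dstack([(W[...,:2]*1000-o)@ex,(W[...,:2]*1000-o)@ey,W[...,2]*1000])
    def st(m,t):
        q=U[m]; print(n,t,len(q),np.percentile(q,[2,50,98],axis=0).round().tolist() if len(q) else '')
    R,G,B=[p[...,i].astype(int) for i in range(3)]
    reg=(U[...,0]<0)&(U[...,0]>-230)&(abs(U[...,1])<180)
    st(reg&(abs(U[...,2]-124)<5)&(R>150)&(B>150)&(abs(U[...,1])<60),'front')
    br=reg&(R-B>30)&(U[...,2]>90)&(U[...,1]<-70); st(br,'brown')
    lid=reg&(U[...,1]>78)&(U[...,2]>100); st(lid,'lid')
    for nm,m in(('br',br),('lid',lid)):
        q=U[m]
        if len(q)>20:
            c=np.polyfit(q[:,2],q[:,1],1); print(nm,'y=a z+b',c,'z max',q[:,2].max(), 'at z108',np.polyval(c,108))
    st((abs(U[...,1])>125)&(U[...,2]>20)&(U[...,2]<180)&(abs(U[...,1])<340)&(U[...,0]>-300)&(U[...,0]<200)&(U[...,1]>0),'bottle')
    st((abs(U[...,1])>140)&(U[...,2]>20)&(U[...,2]<180)&(abs(U[...,1])<340)&(U[...,0]>-300)&(U[...,0]<200)&(U[...,1]<0),'box')
    st((U[...,2]>150)&(U[...,0]>0)&(U[...,0]<280)&(abs(U[...,1])<130),'rack')
E
```

```text
((768.7703857421875, -138.0101318359375), (258.5284118652344, 282.3944396972656), 77.80139923095703) [[603.0, -235.0], [879.0, -294.0], [934.0, -41.0], [658.0, 18.0]]
o [ 630.7612   -108.175026] ex [ 0.97742105 -0.21130103] yaw -12.1986065
top front 155 [[-164.0, -57.0, 121.0], [-159.0, -1.0, 125.0], [-153.0, 57.0, 128.0]]
top brown 525 [[-162.0, -105.0, 108.0], [-96.0, -90.0, 136.0], [-49.0, -74.0, 163.0]]
top lid 774 [[-161.0, 79.0, 123.0], [-98.0, 108.0, 181.0], [-46.0, 134.0, 233.0]]
br y=a z+b [ -0.4911987  -22.97852858] z max 166.61666889999148 at z108 -76.02798867419489
lid y=a z+b [ 0.4371404  29.11651421] z max 236.58888499871156 at z108 76.32767761199648
top bottle 589 [[-51.0, 126.0, 37.0], [-18.0, 264.0, 110.0], [177.0, 305.0, 153.0]]
top box 1245 [[-157.0, -270.0, 28.0], [-100.0, -221.0, 73.0], [-44.0, -180.0, 77.0]]
top rack 914 [[70.0, -109.0, 150.0], [95.0, -32.0, 190.0], [128.0, 42.0, 229.0]]
scene front 112 [[-161.0, -57.0, 122.0], [-155.0, -0.0, 125.0], [-149.0, 57.0, 128.0]]
scene brown 432 [[-158.0, -106.0, 109.0], [-91.0, -91.0, 136.0], [-45.0, -76.0, 164.0]]
scene lid 596 [[-142.0, 79.0, 125.0], [-88.0, 107.0, 184.0], [-41.0, 133.0, 232.0]]
br y=a z+b [ -0.47910184 -26.0056379 ] z max 165.86731390882903 at z108 -77.74863630159764
lid y=a z+b [ 0.48827192 18.06587902] z max 236.45224989308332 at z108 70.79924679326764
scene bottle 817 [[-27.0, 126.0, 24.0], [5.0, 269.0, 103.0], [168.0, 305.0, 152.0]]
scene box 1269 [[-151.0, -272.0, 24.0], [-77.0, -225.0, 73.0], [-32.0, -184.0, 77.0]]
scene rack 1269 [[83.0, -115.0, 151.0], [109.0, -33.0, 190.0], [136.0, 42.0, 228.0]]
```

```bash
cat > go.py <<'E'
from h import *
from scipy.spatial.transform import Rotation as R
f=np.load('unit.npz'); o,ex,ey=f['o'],f['ex'],f['ey']
def rot(q): return R.from_quat(np.r_[q[1:],q[0]])
def st():
    s=ctrl.get_obs(); p=s['eef_pos']*1000
    u=[(p[:2]-o)@ex,(p[:2]-o)@ey,p[2]]; print('t',s['time_s'],'unit TCP',np.round(u,1),'F',s['wrist_force'].round(1),'op',round(s['opening'],2)); return s
def to(u):
    s=ctrl.get_obs(); p=np.r_[o+u[0]*ex+u[1]*ey,u[2]]; return (rot(s['eef_rot']).inv().apply(p-s['eef_pos']*1000)).round(1)
E
python3 - <<'E'
from go import *
s=st(); r=rot(s['eef_rot']); print(r.as_matrix().round(3)); 
X=np.r_[ex,0];Y=np.r_[ey,0];Z=np.array([0,0,-1.])
for sg in(1,-1):
  for y in (X,Y):
    t=R.from_matrix(np.c_[Z,sg*y,np.cross(Z,sg*y)]); print((r.inv()*t).as_rotvec(degrees=True).round(1))
for u in([-95,-150,330],[-95,-150,150]): print(u,to(u))
E
```

```text
t 0.1 unit TCP [-620.1  546.6  230.4] F [-0.1 -0.6 -0.3] op 1.0
[[-0.001  0.244  0.97 ]
 [-0.001  0.97  -0.244]
 [-1.    -0.002 -0.   ]]
[88.1  0.1  0.1]
[-1.9 -0.   0.1]
[-91.9  -0.1   0.1]
[1.781e+02 1.000e-01 0.000e+00]
[-95, -150, 330] [ -98.6 -678.6  548.3]
[-95, -150, 150] [  81.4 -678.3  548.4]
```

>>> step_arm(
  motion=[
    [-60, 0, 0, -1.9, 0, 0, 255],
    [-100, -40, 35, -1.9, 0, 0, 255],
    [-100, -85, 70, -1.9, 0, 0, 255],
    [-100, -130, 105, -1.9, 0, 0, 255],
    [-100, -180, 145, -1.9, 0, 0, 255],
    [-100, -230, 185, -1.9, 0, 0, 255],
    [-100, -280, 225, -1.9, 0, 0, 255],
    [-100, -330, 265, -1.9, 0, 0, 255],
    [-100, -380, 305, -1.9, 0, 0, 255],
    [-100, -430, 345, -1.9, 0, 0, 255],
  ],
)

```text
time_s: 1.35
eef_pos: [0.3664, 0.0627, 0.3313]
eef_rot: [0.703, 0.076, 0.703, -0.075]
wrist_force: [1.7, 0.7, -0.6]
opening: -0.002
```

```bash
python3 -c "
from go import *
st();print(to([-95,-150,330]),to([-95,-150,150]))"
```

```text
t 1.35 unit TCP [-294.5  111.2  331.3] F [ 1.7  0.7 -0.6] op -0.0
[   1.4 -261.   199.7] [ 181.4 -261.1  199.6]
```

>>> step_arm(
  motion=[
    [0, -55, 40, 0, 0, 0, 255],
    [0, -105, 80, 0, 0, 0, 255],
    [0, -155, 120, 0, 0, 0, 255],
    [0, -210, 160, 0, 0, 0, 255],
    [0, -261, 200, 0, 0, 0, 255],
    [60, -261, 200, 0, 0, 0, 255],
    [120, -261, 200, 0, 0, 0, 255],
    [165, -261, 200, 0, 0, 0, 255],
    [185, -261, 200, 0, 0, 0, 255],
    [185, -261, 200, 0, 0, 0, 255],
  ],
)

```text
time_s: 2.6
eef_pos: [0.5048, -0.2317, 0.1439]
eef_rot: [0.702, 0.076, 0.705, -0.075]
wrist_force: [-0.5, 0.1, 0.5]
opening: 0.003
```

```bash
python3 -c "
from go import *
st()"
```

```text
t 2.6 unit TCP [ -97.  -147.4  143.9] F [-0.5  0.1  0.5] op 0.0
```

>>> step_arm(
  motion=[
    [-5, 20, 0, 0, 0, 0, 255],
    [-6, 35, 0, 0, 0, 0, 255],
    [-6, 48, 0, 0, 0, 0, 255],
    [-6, 60, 0, 0, 0, 0, 255],
    [-5, 71, 0, 0, 0, 0, 255],
    [-3, 81, 0, 0, 0, 0, 255],
    [2, 88, 0, 0, 0, 0, 255],
    [8, 94, 0, 0, 0, 0, 255],
    [14, 98, 0, 0, 0, 0, 255],
    [20, 101, 0, 0, 0, 0, 255],
  ],
)

```text
time_s: 3.85
eef_pos: [0.5276, -0.1335, 0.126]
eef_rot: [0.703, 0.075, 0.703, -0.075]
wrist_force: [-0.1, -0.4, 0.3]
opening: 0.004
```

>>> step_arm(
  motion=[
    [4, 1, 0, 0, 0, 0, 255],
    [8, 2, 0, 0, 0, 0, 255],
    [10, 2, 0, 0, 0, 0, 255],
    [10, 2, 0, 0, 0, 0, 255],
  ],
)

```text
time_s: 4.35
eef_pos: [0.5279, -0.1323, 0.116]
eef_rot: [0.703, 0.076, 0.703, -0.075]
wrist_force: [-0.8, -0.2, -0.2]
opening: -0.003
```

```bash
python3 -c "
from go import *
st()
p,W=grab('scene');save('s1',cv2.resize(p[100:260,80:320],None,fx=3,fy=3))"
```

```text
t 4.35 unit TCP [-95.4 -45.3 116. ] F [-0.8 -0.2 -0.2] op -0.0
```

View pics/s1.png

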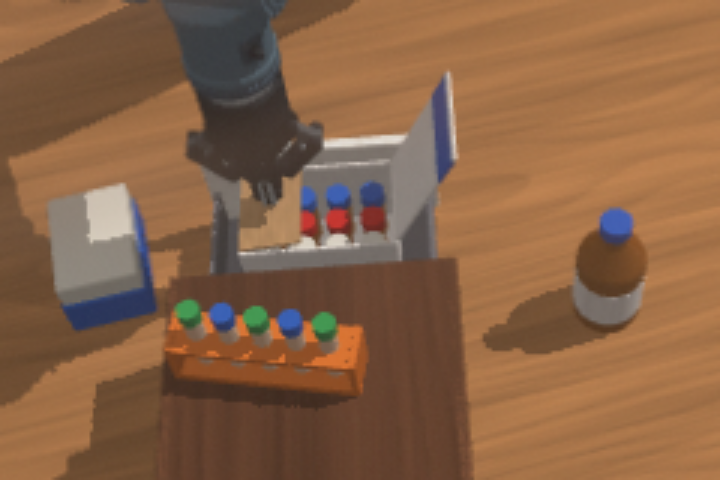

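The brown flap at (270,215) is folded nearly flat under the fingertip; nothing else has moved. I'll press it the last few millimetres.

>>> step_arm(
  motion=[
    [2, 0, 0, 0, 0, 0, 255],
    [4, 0, 0, 0, 0, 0, 255],
    [5, 0, 0, 0, 0, 0, 255],
    [5, 0, 0, 0, 0, 0, 255],
  ],
)

```text
time_s: 4.9
eef_pos: [0.528, -0.1321, 0.1112]
eef_rot: [0.703, 0.075, 0.703, -0.075]
wrist_force: [0.0, 0.3, 0.1]
opening: -0.003
```

>>> step_arm(
  motion=[
    [1, 0, 0, 0, 0, 0, 255],
    [2, 0, 0, 0, 0, 0, 255],
    [2, 0, 0, 0, 0, 0, 255],
  ],
)

```text
time_s: 5.28
eef_pos: [0.5293, -0.1324, 0.1108]
eef_rot: [0.704, 0.075, 0.702, -0.076]
wrist_force: [0.3, 1.5, 7.9]
opening: 0.001
```

>>> step_arm(
  motion=[
    [-20, 0, 0, 0, 0, 0, 255],
    [-80, 0, 0, 0, 0, 0, 255],
    [-140, 0, 0, 0, 0, 0, 255],
    [-195, 0, 0, 0, 0, 0, 255],
    [-195, 55, 0, 0, 0, 0, 255],
    [-195, 110, 0, 0, 0, 0, 255],
    [-195, 165, 0, 0, 0, 0, 255],
    [-195, 222, 0, 0, 0, 0, 255],
    [-195, 222, 0, 0, 0, 0, 255],
    [-195, 222, 0, 0, 0, 0, 255],
  ],
)

```text
time_s: 6.52
eef_pos: [0.575, 0.0847, 0.304]
eef_rot: [0.703, 0.075, 0.703, -0.075]
wrist_force: [0.6, -0.6, 0.2]
opening: 0.001
```

```bash
python3 -c "
from go import *
st();print(to([-95,175,212]))
p,W=grab('top')
U=np.dstack([(W[...,:2]*1000-o)@ex,(W[...,:2]*1000-o)@ey,W[...,2]*1000])
m=(U[...,0]>-135)&(U[...,0]<-60)
for a in range(-76,0,8):
    q=U[m&(U[...,1]>a)&(U[...,1]<a+8)&(U[...,2]>40)]; print(a,len(q),np.median(q[:,2]).round(1))
save('t2',p)"
```

```text
t 6.525 unit TCP [-95.3 176.7 304. ] F [ 0.6 -0.6  0.2] op 0.0
[92.  -1.6  0.3]
-76 66 111.2
-68 72 112.2
-60 72 111.3
-52 69 111.8
-44 71 111.5
-36 72 111.6
-28 72 111.5
-20 95 90.9
-12 47 82.6
-4 0 nan
  return _methods._mean(a, axis=axis, dtype=dtype,
  ret = ret.dtype.type(ret / rcount)
```

>>> step_arm(
  motion=[
    [50, 0, 0, 0, 0, 0, 255],
    [92, 0, 0, 0, 0, 0, 255],
    [92, 0, 0, 0, 0, 0, 255],
    [89, -20, 0, 0, 0, 0, 255],
    [87, -35, 0, 0, 0, 0, 255],
    [85, -50, 0, 0, 0, 0, 255],
    [83, -65, 0, 0, 0, 0, 255],
    [82, -80, 0, 0, 0, 0, 255],
    [83, -94, 0, 0, 0, 0, 255],
    [84, -107, 0, 0, 0, 0, 255],
  ],
)

```text
time_s: 7.82
eef_pos: [0.5522, -0.0206, 0.22]
eef_rot: [0.703, 0.075, 0.703, -0.075]
wrist_force: [-0.1, -0.8, -0.5]
opening: -0.001
```

>>> step_arm(
  motion=[
    [3, -10, 0, 0, 0, 0, 255],
    [7, -23, 0, 0, 0, 0, 255],
    [13, -36, 0, 0, 0, 0, 255],
    [22, -48, 0, 0, 0, 0, 255],
    [31, -59, 0, 0, 0, 0, 255],
    [42, -68, 0, 0, 0, 0, 255],
    [54, -77, 0, 0, 0, 0, 255],
    [65, -82, 0, 0, 0, 0, 255],
    [75, -86, 0, 0, 0, 0, 255],
    [85, -89, 0, 0, 0, 0, 255],
  ],
)

```text
time_s: 9.07
eef_pos: [0.5336, -0.1068, 0.1346]
eef_rot: [0.703, 0.075, 0.703, -0.075]
wrist_force: [-0.2, 0.1, 0.7]
opening: -0.003
```

```bash
python3 -c "
from go import *
st()
p,W=grab('scene');save('s3',cv2.resize(p[100:260,80:320],None,fx=3,fy=3))"
```

```text
t 9.075 unit TCP [-95.3 -19.2 134.6] F [-0.2  0.1  0.7] op -0.0
```

View pics/s3.png

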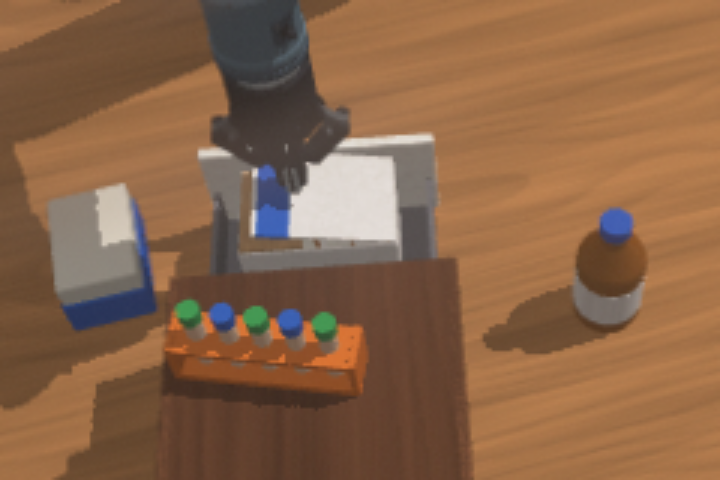

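The lid is nearly down over the brown flap, with its blue band at (272,205). Next I press it until it meets resistance, expected at z of about 114.

>>> step_arm(
  motion=[
    [6, -1, 0, 0, 0, 0, 255],
    [11, -2, 0, 0, 0, 0, 255],
    [15, -2, 0, 0, 0, 0, 255],
    [18, -2, 0, 0, 0, 0, 255],
    [20, -2, 0, 0, 0, 0, 255],
    [20, -2, 0, 0, 0, 0, 255],
  ],
)

```text
time_s: 9.88
eef_pos: [0.5332, -0.1086, 0.1152]
eef_rot: [0.703, 0.075, 0.703, -0.075]
wrist_force: [-0.2, 0.4, -0.5]
opening: 0.0
```

>>> step_arm(
  motion=[
    [1, 0, 0, 0, 0, 0, 255],
    [2, 0, 0, 0, 0, 0, 255],
    [2, 0, 0, 0, 0, 0, 255],
  ],
)

```text
time_s: 10.25
eef_pos: [0.5336, -0.1088, 0.1139]
eef_rot: [0.703, 0.075, 0.703, -0.075]
wrist_force: [-0.4, -0.5, 3.8]
opening: 0.004
```

>>> step_arm(
  motion=[
    [1.5, 0, 0, 0, 0, 0, 255],
    [1.5, 0, 0, 0, 0, 0, 255],
    [-20, 0, 0, 0, 0, 0, 255],
    [-70, 5, 0, 0, 0, 0, 255],
    [-110, 21, -15, 0, 0, 0, 255],
    [-110, 21, -65, 0, 0, 0, 255],
    [-110, 21, -120, 0, 0, 0, 255],
    [-110, 21, -120, 0, 0, 0, 255],
  ],
)

```text
time_s: 11.25
eef_pos: [0.4169, -0.0612, 0.2222]
eef_rot: [0.702, 0.076, 0.704, -0.075]
wrist_force: [0.6, -0.7, 0.1]
opening: 0.001
```

```bash
python3 -c "
from go import *
st();print(to([-210,0,86]))
p,W=grab('top')
U=np.dstack([(W[...,:2]*1000-o)@ex,(W[...,:2]*1000-o)@ey,W[...,2]*1000])
for xs in((-75,-50),(-130,-75)):
  m=(U[...,0]>xs[0])&(U[...,0]<xs[1])
  print([np.median(U[m&(U[...,1]>a)&(U[...,1]<a+10)&(U[...,2]>40)][:,2]).round(1) for a in range(-76,76,10)])
save('t4',cv2.resize(p[80:290,180:420],None,fx=3,fy=2.8))"
```

```text
t 11.25 unit TCP [-218.9    0.7  222.2] F [ 0.6 -0.7  0.1] op 0.0
[136.2  -0.7   9.2]
[np.float64(111.8), np.float64(113.8), np.float64(114.9), np.float64(115.2), np.float64(114.3), np.float64(115.3), np.float64(114.6), np.float64(114.8), np.float64(114.9), np.float64(114.9), np.float64(114.7), np.float64(114.2), np.float64(114.7), np.float64(115.7), np.float64(114.1), np.float64(88.5)]
[np.float64(111.6), np.float64(113.4), np.float64(114.4), np.float64(115.0), np.float64(114.6), np.float64(114.6), np.float64(114.6), np.float64(114.6), np.float64(114.8), np.float64(114.7), np.float64(115.3), np.float64(114.5), np.float64(114.9), np.float64(114.9), np.float64(114.3), np.float64(72.2)]
```

View pics/t4.png

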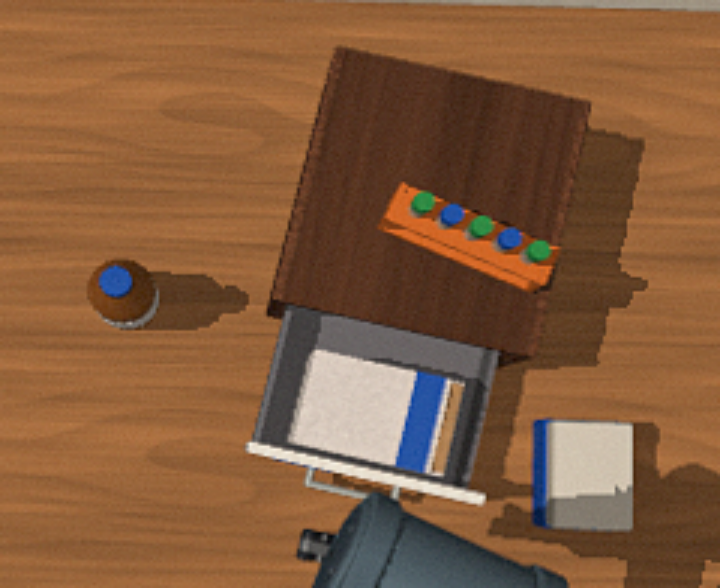

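Both flaps lie flat and level, with the lid on top and the blue band at (422,420). Nothing else has moved. I'll go down in front of the drawer above the pull and approach it.

>>> step_arm(
  motion=[
    [50, 0, 0, 0, 0, 0, 255],
    [100, 0, 0, 0, 0, 0, 255],
    [132, 0, 0, 0, 0, 0, 255],
    [132, 0, 15, 0, 0, 0, 255],
    [132, 0, 30, 0, 0, 0, 255],
    [132, 0, 36, 0, 0, 0, 255],
    [132, 0, 42, 0, 0, 0, 255],
    [132, 0, 48, 0, 0, 0, 255],
    [132, 0, 54, 0, 0, 0, 255],
    [132, 0, 60, 0, 0, 0, 255],
  ],
)

```text
time_s: 12.55
eef_pos: [0.4791, -0.0753, 0.0913]
eef_rot: [0.703, 0.075, 0.703, -0.075]
wrist_force: [-2.2, 0.9, 1.5]
opening: -0.0
```

>>> step_arm(
  motion=[
    [0, 0, 6, 0, 0, 0, 255],
    [0, 0, 12, 0, 0, 0, 255],
    [0, 0, 18, 0, 0, 0, 255],
    [0, 0, 24, 0, 0, 0, 255],
    [0, 0, 30, 0, 0, 0, 255],
    [0, 0, 36, 0, 0, 0, 255],
    [0, 0, 42, 0, 0, 0, 255],
    [0, 0, 48, 0, 0, 0, 255],
    [0, 0, 54, 0, 0, 0, 255],
    [0, 0, 60, 0, 0, 0, 255],
  ],
)

```text
time_s: 13.8
eef_pos: [0.538, -0.0882, 0.0912]
eef_rot: [0.703, 0.075, 0.703, -0.075]
wrist_force: [-0.6, 0.8, 0.0]
opening: 0.002
```

```bash
cat > d.py <<'E'
from go import *
s=st()
p,W=grab('scene')
U=np.dstack([(W[...,:2]*1000-o)@ex,(W[...,:2]*1000-o)@ey,W[...,2]*1000])
m=(abs(U[...,2]-124)<4)&(abs(abs(U[...,1])-85)<20)&(p.min(-1)>120)&(U[...,0]<10)&(U[...,0]>-240)
q=U[m]; print('front x',len(q),np.percentile(q[:,0],[5,50,95]).round(1) if len(q) else '')
save('s_%d'%(s['time_s']*10),cv2.resize(p[60:300,80:320],None,fx=2.5,fy=2.5))
E
python3 d.py
```

```text
t 13.8 unit TCP [-94.9  -0.   91.2] F [-0.6  0.8  0. ] op 0.0
front x 86 [-83.  -76.3 -71.6]
```

>>> step_arm(
  motion=[
    [0, 0, 6, 0, 0, 0, 255],
    [0, 0, 12, 0, 0, 0, 255],
    [0, 0, 18, 0, 0, 0, 255],
    [0, 0, 24, 0, 0, 0, 255],
    [0, 0, 30, 0, 0, 0, 255],
    [0, 0, 36, 0, 0, 0, 255],
    [0, 0, 42, 0, 0, 0, 255],
    [0, 0, 47, 0, 0, 0, 255],
    [0, 0, 51, 0, 0, 0, 255],
    [0, 0, 54, 0, 0, 0, 255],
  ],
)

```text
time_s: 15.1
eef_pos: [0.5907, -0.0997, 0.0913]
eef_rot: [0.703, 0.075, 0.703, -0.075]
wrist_force: [-0.3, 0.1, 0.1]
opening: 0.001
```

>>> step_arm(
  motion=[
    [0, 0, 2, 0, 0, 0, 255],
    [0, 0, 4, 0, 0, 0, 255],
    [0, 0, 6, 0, 0, 0, 255],
    [0, 0, 8, 0, 0, 0, 255],
    [0, 0, 10, 0, 0, 0, 255],
    [0, 0, 12, 0, 0, 0, 255],
    [0, 0, 14, 0, 0, 0, 255],
    [0, 0, 15, 0, 0, 0, 255],
    [0, 0, 16, 0, 0, 0, 255],
    [0, 0, 17, 0, 0, 0, 255],
  ],
)

```text
time_s: 16.35
eef_pos: [0.6056, -0.1029, 0.0913]
eef_rot: [0.702, 0.075, 0.704, -0.075]
wrist_force: [-8.9, -0.1, 7.1]
opening: -0.001
```

```bash
python3 d.py
```

```text
t 16.35 unit TCP [-25.8  -0.1  91.3] F [-8.9 -0.1  7.1] op -0.0
front x 50 [-13.9  -9.8  -6.7]
```

>>> step_arm(
  motion=[
    [0, 0, 1, 0, 0, 0, 255],
    [0, 0, 2, 0, 0, 0, 255],
    [0, 0, 3, 0, 0, 0, 255],
    [0, 0, 4, 0, 0, 0, 255],
    [0, 0, 5, 0, 0, 0, 255],
    [0, 0, 6, 0, 0, 0, 255],
    [0, 0, 7, 0, 0, 0, 255],
    [0, 0, 8, 0, 0, 0, 255],
    [0, 0, 8, 0, 0, 0, 255],
  ],
)

```text
time_s: 17.52
eef_pos: [0.6143, -0.1047, 0.0913]
eef_rot: [0.703, 0.075, 0.704, -0.075]
wrist_force: [-6.0, 1.5, 3.9]
opening: -0.0
```

```bash
python3 d.py
```

```text
t 17.525 unit TCP [-16.8  -0.1  91.3] F [-6.   1.5  3.9] op -0.0
front x 0
```

>>> step_arm(
  motion=[
    [0, 0, 0.7, 0, 0, 0, 255],
    [0, 0, 1.4, 0, 0, 0, 255],
    [0, 0, 2.1, 0, 0, 0, 255],
    [0, 0, 2.8, 0, 0, 0, 255],
    [0, 0, 3.5, 0, 0, 0, 255],
    [0, 0, 3.5, 0, 0, 0, 255],
    [0, 0, 3.5, 0, 0, 0, 255],
  ],
)

```text
time_s: 18.45
eef_pos: [0.6185, -0.1056, 0.0913]
eef_rot: [0.703, 0.075, 0.703, -0.075]
wrist_force: [-1.4, -0.3, 0.1]
opening: -0.001
```

```bash
python3 d.py
```

```text
t 18.45 unit TCP [-12.5  -0.1  91.3] F [-1.4 -0.3  0.1] op -0.0
front x 0
```

>>> step_arm(
  motion=[
    [0, 0, 0.5, 0, 0, 0, 255],
    [0, 0, 1, 0, 0, 0, 255],
    [0, 0, 1.5, 0, 0, 0, 255],
    [0, 0, 2, 0, 0, 0, 255],
    [0, 0, 2, 0, 0, 0, 255],
    [0, 0, 2, 0, 0, 0, 255],
  ],
)

```text
time_s: 19.25
eef_pos: [0.6202, -0.106, 0.0913]
eef_rot: [0.703, 0.075, 0.703, -0.075]
wrist_force: [-2.0, 1.2, 0.6]
opening: -0.002
```

>>> step_arm(
  motion=[
    [0, 0, 0.5, 0, 0, 0, 255],
    [0, 0, 1, 0, 0, 0, 255],
    [0, 0, 1.5, 0, 0, 0, 255],
    [0, 0, 2, 0, 0, 0, 255],
    [0, 0, 2, 0, 0, 0, 255],
    [0, 0, 2, 0, 0, 0, 255],
  ],
)

```text
time_s: 20.0
eef_pos: [0.6201, -0.1058, 0.0907]
eef_rot: [0.701, 0.076, 0.705, -0.075]
wrist_force: [-11.3, 2.8, 5.5]
opening: 0.001
```

The TCP no longer advances and the force is rising, so this is the end stop. I'll back off and check.

>>> step_arm(
  motion=[
    [0, 0, -5, 0, 0, 0, 255],
    [0, 0, -35, 0, 0, 0, 255],
    [0, 0, -80, 0, 0, 0, 255],
    [-50, 0, -130, 0, 0, 0, 255],
    [-110, 0, -190, 0, 0, 0, 255],
    [-160, 0, -230, 0, 0, 0, 255],
    [-160, 0, -230, 0, 0, 0, 255],
  ],
)

```text
time_s: 20.88
eef_pos: [0.3973, -0.0578, 0.2542]
eef_rot: [0.705, 0.075, 0.701, -0.076]
wrist_force: [1.3, 0.2, 0.4]
opening: 0.003
```

```bash
python3 - <<'E'
from go import *
st()
p,W=grab('scene'); a=cv2.resize(p[100:320,80:320],None,fx=1.6,fy=2)
p2,W2=grab('top'); b=cv2.resize(p2[80:300,180:420],None,fx=1.6,fy=2); save('end',np.hstack([a,b]))
for n,W_,p_ in(('scene',W,p),('top',W2,p2)):
    g=np.load(n+'0.npz')
    def us(W): return np.dstack([(W[...,:2]*1000-o)@ex,(W[...,:2]*1000-o)@ey,W[...,2]*1000])
    for k,Wx,P in(('before',g['W'],g['p']),('after',W_,p_)):
        U=us(Wx)
        for nm,m in(('bottle',(U[...,1]>200)&(U[...,1]<340)&(U[...,2]>90)&(abs(U[...,0])<150)),('box',(U[...,1]<-160)&(U[...,1]>-300)&(U[...,2]>65)&(U[...,0]>-200)&(U[...,0]<0)),('rack',(U[...,2]>165)&(U[...,0]>40)&(U[...,0]<200)&(abs(U[...,1])<130))):
            print(n,k,nm,np.nanmean(U[m],0).round(1))
    U=us(W_); m=(abs(U[...,1])<105)&(U[...,2]>85)&(U[...,2]<135)&(U[...,0]>-40)&(U[...,0]<15)&(p_.min(-1)>110)
    print(n,'front',m.sum(), np.percentile(U[m],[5,50,95],axis=0).round(1).tolist() if m.sum() else '')
E
```

```text
t 20.875 unit TCP [-2.388e+02 -1.000e-01  2.542e+02] F [1.3 0.2 0.4] op 0.0
scene before bottle [ -4.6 273.9 117.6]
scene before box [ -91.3 -230.2   73.3]
scene before rack [108.8 -34.1 199.4]
scene after bottle [ -4.8 273.9 117.5]
scene after box [ -91.2 -229.9   73.4]
scene after rack [108.9 -34.  199.5]
scene front 0 
top before bottle [-21.9 274.1 117.4]
top before box [ -99.4 -227.9   73.2]
top before rack [ 96.9 -32.6 199.4]
top after bottle [-21.9 274.2 117.4]
top after box [ -99.5 -227.8   73.2]
top after rack [ 96.9 -32.8 199.4]
top front 119 [[-2.1, -94.2, 87.2], [-1.0, -7.2, 122.9], [1.2, 95.3, 127.5]]
```

View pics/end.png

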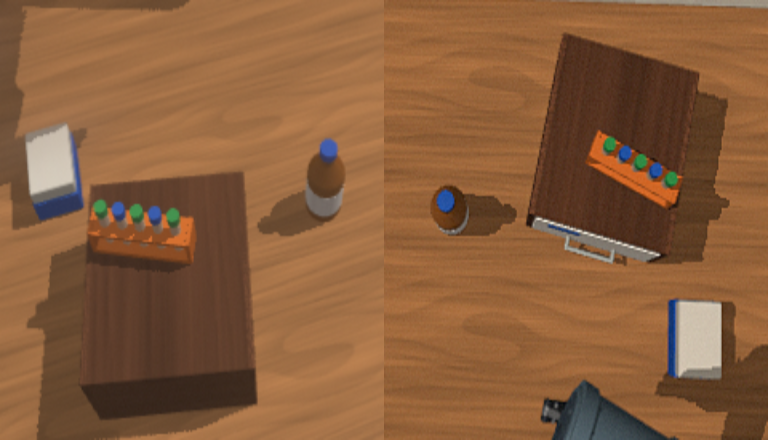

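The front is flush with the unit, at x of about -1 mm, and the bystanders have moved less than 0.5 mm. Handing in.

```bash
python3 -c "
from bench import ctrl
print(ctrl.hand_in())"
```

```text
the job is handed in; nothing more can be done
None
```

The job is done and handed in at about 21 s on the robot's clock. I folded the brown flap flat first, then the white lid flat over it, and pushed the drawer slowly home through its catch. The arm is clear of everything.

- **Flaps:** after folding, the top camera's depth showed the brown flap level at about 111 mm and the lid level at about 114.5 mm, as it should lie on the brown flap. The closed drawer then hid them, so I did not see them again.
- **Drawer:** push readings were about 9 N before the catch and fell to 1–2 N past it. At the end stop the arm stopped advancing and the reading rose to 11 N. The top view puts the front face about 1 mm from flush, within the camera's error. The scene camera could not see the front in the final check, so only the top view confirms this.
- **Other things:** the bottle, tip box and tube rack all measured within 0.3 mm of where they started.

No check failed. A small blue patch is visible at the left of the drawer front in the last picture. I took it for a label, because the lid's blue band lies on the other side.

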